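# Pack up the kit: close the storage case and stack the kit cases on it

### The job

Close the lid of the grey storage case fully, then stack the three kit cases on it in one square, centred column, long sides parallel to the storage case's long side: the large blue one first, then the medium orange one, then the small yellow one on top. Set each case down flat without dropping it, and leave the motorcycle frame on its turntable, the file and the brush rest where they are.

Things in the scene. Friction and masses are not known exactly. Their poses are not given: they have to be found in the camera images.
- base: grey plastic storage case, open-topped, 120 (x) x 160 (y, long side) x 60 mm high, walls 5 mm; its black lid is hinged along the rim on its +x side, which faces roughly away from the robot. Stands on grippy feet and cannot be shifted. Origin: centre of its underside, z up. It may be turned a little on the desk
- base_top (a point): centre of the storage case's closed lid's upper face, 68 mm above the desk; fixed to the storage case (it stays there while the lid is open), axes as base
- lid_hinge (a point): middle of the lid's hinge line, 60 mm above the desk on the storage case's +x rim; the hinge line runs along the storage case's y; axes as base
- lid (a joint): lid angle in rad: 0 = fully shut and level, 1.57 = standing upright over the hinge; starts between 1.0 and 1.6. The lid is a plain flat plate, 120 mm from hinge to free edge, 160 mm wide and 8 mm thick, without a handle. Its stiff hinge holds it wherever it is left; about 2 to 3 N pushed on its outer (upper) face near the free edge closes it
- lid_edge (a point): middle of the lid's free edge on its outer (upper) face, 120 mm from the hinge; moves with the lid
- case_large: closed blue kit case, rigid box 66 (x) x 120 (y, long side) x 42 mm high, about 0.25 kg, paper label on top; lid cannot open. Origin: centre of its underside, z up
- case_medium: closed orange kit case, rigid box 58 (x) x 104 (y, long side) x 38 mm high, about 0.2 kg, paper label on top; lid cannot open. Origin: centre of its underside, z up
- case_small: closed yellow kit case, rigid box 50 (x) x 88 (y, long side) x 34 mm high, about 0.15 kg, paper label on top; lid cannot open. Origin: centre of its underside, z up
- turntable: bystander: black and steel turntable, 160 mm across and 20 mm thick, carrying a white plastic model motorcycle frame, about 120 mm high in all; loose, leave it alone. Origin: centre of its underside
- file: bystander: steel file with a wooden handle, about 180 mm long (along its y), 18 mm thick, lying on the desk beyond the storage case; loose, leave it alone. Origin: on the desk, 93 mm from the handle's end
- brush_rest: bystander: white and blue ceramic brush rest, 35 x 90 (y) x 19 mm, beyond the storage case; loose, leave it alone. Origin: centre of its underside

How it is judged:
By the outcome, as a careful person would: the job done as asked, in the order asked, and still so for the second after the job is handed in, with the robot touching nothing.
It also fails if it takes over 67 s, if anything falls off the work surface, if the arm or the gripper's body presses on something with over 40 N, if the wrist force passes 120 N, or if a joint passes its speed limit or range.

### The arm

A 6-joint arm with a two-finger parallel gripper is mounted at the origin on the work surface. World frame = base frame: x ahead of the robot, y to its left, z up, the work surface at z = 0. Lengths are in m, angles in rad, forces in N, time in s.
With the tool pointing down it reaches from about 0.275 to 0.725 m from the base axis. Payload 5.6 kg.
Tool frame: the origin (TCP) lies at the very end of the fingers, on their centre line; the grasp point (between the pads) lies 19 mm behind it; z points along the fingers, y is the line along which they close (so a half turn about z gives the same grasp; the last joint's range is limited). The gripper opens to 85 mm and grips with 20 to 120 N. Pads are 22 mm wide; open, the fingers measure 114 mm over their backs; the gripper's body (76 mm by 85 mm) begins 54 mm behind the grasp point. The pads swing forward as they close: fully open they stand 13 mm farther back than shut.
Start: joints at [1.483, 0.255, 0.108, 0, -1.424, -0.285], TCP at [0.2, 0.512, 0.231] pointing down, gripper open.
Joint ranges: [-2.95, 2.95], [-1.21, 1.97], [-1.09, 1.5], [-2.87, 1.71], [-2.94, -0.07], [-3.05, 3.05]. Speed limits (rad/s): [2.57, 2.57, 3.14, 3.14, 3.14, 3.14].

### API

Orientations are given as a rotation vector (axis times angle).
In Python, from cell import robot gives the robot as it stands. The module is installed in compiled form; this text tells all that it offers.
- The arm moves only by the shell command python3 -m pendant 'ROWS'. ROWS is JSON, a list of rows, each a list of 7 numbers: the shift along the tool's x, y, z each as a share of 15 cm, from -1 to 1, then the turn, a rotation vector about the tool's x, y, z each as a share of pi rad, from -1 to 1, then the opening, from -1 (shut) to 1 (fully open). A call has 1 to 20 rows; each row is the pose to reach, as a shift and turn from the pose commanded when the call began, along the tool's axes at that moment, turning the shorter way round; what a row does not reach only later rows make up. A row lasts 1/10 s, in which the tool goes at most 50 mm and 8.59 degrees, less where a joint would pass 70% of its speed; a pose out of reach is approached as far as the arm can. A call with a number of a shift or a turn outside -1 to 1 is refused whole. A call with a gripper value outside its range is refused whole. The fingers move at their own pace and stop on an object; the grip force is fixed at half the most. Time passes only in rows, so rows that repeat a pose let the fingers close. It gives the time, the measured TCP pose, the force, the opening and the grip force at its end, in the units of the state.
- robot.state(): the state, without advancing time (a new reading comes with each control period).
- robot.capture(name): name is "scene" or "top" or "wrist"; returns a dict with "frame" (400x640x3 uint8, red, green, blue), "depth" (400x640 float32, m along the optical axis (not along the pixel's ray), 0 where there is no reading), "camera_matrix" (3x3 intrinsics, pixels), "xyz" and "orientation" of the camera in the world; the wrist camera has in their place "T_tool_cam" (4x4, takes a point from camera to tool coordinates, whose origin is the TCP and whose axes are the flange's). Camera axes: x right, y down, z forward; pixel columns grow to the right and rows downward; lengths in m; the calibration is good to about 2 mm. A picture is of the moment at which its call begins: read the wrist's pose just before it.
- robot.hand_in(): hands the job in; it is judged then, once.
The state is a dict: "t": time; "joint_pos": joint angles; "dq": joint speeds; "joint_torque": joint torques, N m; "tcp_pos": TCP position; "tool_rot": TCP orientation; "wrist_force": force on the tool from outside, world axes, zero at the start; "ft_torque": the same for the moment, N m; "gripper_width": finger opening in m; "finger_force": force on a finger pad.
Only numpy, scipy, OpenCV 4.12 (cv2) and the standard library are available. Lean on these libraries where they do the work, as an engineer would, in place of code of your own. Each camera call takes 0.05 s, during which the arm holds its last target. There are 200 camera calls.

## Working session

There is one attempt and no reset: what is moved stays moved. The work goes in short steps, Python scripts to look and compute and a shell command to move; the robot and the scene stay as the last step left them, time stands still between calls to the robot, and variables do not carry over. Pictures are saved under pics/ and viewed, at most 10 in all, crops included, and the job is handed in when it is done.

```bash
mkdir -p pics; cat > h.py <<'E'
import numpy as np, cv2
from scipy.spatial.transform import Rotation as R
from cell import robot
def cloud(name):
    s=robot.state(); c=robot.capture(name); d=c["depth"]; K=np.array(c["camera_matrix"])
    v,u=np.mgrid[:d.shape[0],:d.shape[1]]
    p=np.stack([(u-K[0,2])/K[0,0]*d,(v-K[1,2])/K[1,1]*d,d],-1)
    if name=="wrist":
        T=np.array(c["T_tool_cam"]); p=p@T[:3,:3].T+T[:3,3]
        p=p@R.from_rotvec(s["tool_rot"]).as_matrix().T+np.array(s["tcp_pos"])
    else:
        o=np.array(c["orientation"],float)
        M=R.from_rotvec(o).as_matrix() if o.shape==(3,) else (R.from_quat(o).as_matrix() if o.shape==(4,) else o)
        p=p@M.T+np.array(c["xyz"])
    p[d==0]=np.nan
    return c["frame"],p,c
def save(f,n): cv2.imwrite("pics/"+n,f[:,:,::-1])
E
python3 - <<'E'
from h import *
s=robot.state();print({k:np.round(v,3).tolist() for k,v in s.items()})
a=[]
for n in("scene","top"):
    f,p,c=cloud(n);a.append(f);print(n,c["xyz"],c["orientation"],c["camera_matrix"]);np.savez(n+".npz",f=f,p=p)
    print(p[200,320],p[380,320],p[200,60])
save(np.vstack(a)[:, :],"a.png")
im=cv2.resize(np.vstack(a),(480,600));save(a[0],"s.png");save(a[1],"t.png")
E
```

```text
{'t': 0.0, 'joint_pos': [1.483, 0.256, 0.107, -0.0, -1.424, -0.285], 'dq': [-0.001, 0.001, -0.0, -0.001, -0.001, 0.001], 'joint_torque': [-0.002, -38.663, 23.794, 5.365, -0.006, 0.0], 'tcp_pos': [0.2, 0.512, 0.23], 'tool_rot': [3.085, -0.582, -0.0], 'wrist_force': [0.378, 0.917, 0.034], 'ft_torque': [0.047, 0.018, 0.015], 'finger_force': 0.0, 'gripper_width': 0.086}
scene [ 1.32690209 -0.29025652  0.66871453] [-1.88600291 -1.29636346  0.67815158] [[435.0249018    0.         321.57573753]
 [  0.         435.0249018  200.36372537]
 [  0.           0.           1.        ]]
[ 0.56134219 -0.01756488  0.07756338] [ 9.38385764e-01 -1.59003797e-01 -7.30983853e-04] [ 0.20173368 -0.6241946  -0.00162185]
top [ 0.49158917 -0.02841739  0.9403883 ] [-2.16587601  2.15687824 -0.09510332] [[379.43380464   0.         314.68557975]
 [  0.         379.43380464 203.73533291]
 [  0.           0.           1.        ]]
[ 0.59830337 -0.02720712 -0.00120947] [ 0.16717406 -0.02871051 -0.00109735] [0.59584081 0.62658624 0.0017864 ]
```

View pics/s.png

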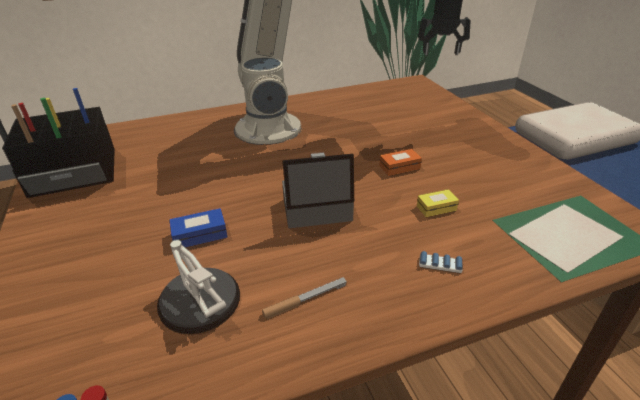

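View pics/t.png

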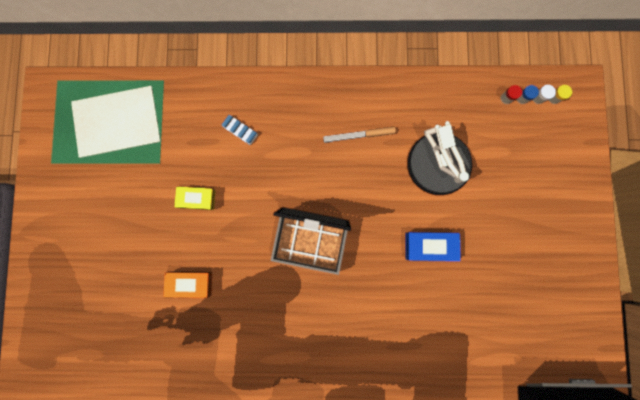

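The scene view shows the lid standing up at about (320,180). In the top view the storage case is at (312,240), blue at (433,246), orange at (187,285), yellow at (194,198), and the turntable at (440,163). I'll measure these next.

```bash
python3 - <<'E'
from h import *
z=np.load("top.npz");p=z["p"]
def rect(q,n):
    (c,sz,a)=cv2.minAreaRect((q[:,:2]*1000).astype(np.float32))
    b=cv2.boxPoints((c,sz,a));e=[b[1]-b[0],b[2]-b[1]];l=max(e,key=np.linalg.norm)
    ang=np.degrees(np.arctan2(l[1],l[0]))%180
    print(n,len(q),np.round(c,1),np.round(sz,1),"long dir deg",round(ang,1),"z",np.round(np.nanmedian(q[:,2])*1000,1))
for n,(u0,v0,u1,v1),h in[("blue",(395,220,475,275),.042),("orange",(150,260,225,310),.038),("yellow",(165,175,225,220),.034),("base",(262,200,358,280),.060)]:
    q=p[v0:v1,u0:u1].reshape(-1,3);q=q[abs(q[:,2]-h)<.006];rect(q,n)
q=p[100:200,395:485].reshape(-1,3);q=q[(q[:,2]>.012)&(q[:,2]<.03)];rect(q,"tt")
q=p[200:280,262:358].reshape(-1,3);q=q[q[:,2]>.075];print("lid",np.round([q.min(0),q.max(0)],3))
# lid from scene view
s=np.load("scene.npz");q=s["p"][150:225,275:365].reshape(-1,3)
r=q[q[:,2]>.075]; c=r.mean(0);n=np.linalg.svd(r-c,full_matrices=False)[2][2];print("lidS",len(r),c,n,np.round([r.min(0),r.max(0)],3))
r2=r[r[:,2]>np.nanmax(r[:,2])-.008];print(np.round([r2.min(0),r2.max(0)],3))
g=q[(q[:,2]>.01)&(q[:,2]<.05)];print("front",np.round([g.min(0),g.max(0)],3))
A=np.polyfit(g[:,1],g[:,0],1);print("front slope",A)
E
```

```text
blue 1466 [ 485.9 -294.4] [ 65.5 120.5] long dir deg 90.3 z 42.3
orange 1116 [392.8 289. ] [105.   58.1] long dir deg 89.9 z 37.8
yellow 747 [600.4 280.8] [88.9 50.4] long dir deg 87.6 z 33.8
base 377 [498.6  -3.1] [160.  127.6] long dir deg 78.9 z 59.9
tt 2036 [ 688.8 -303.2] [193.9 150.2] long dir deg 84.8 z 20.2
lid [[ 0.518 -0.091  0.075]
 [ 0.573  0.067  0.186]]
lidS 3102 [ 0.54831746 -0.01504597  0.12966156] [ 0.96151568 -0.18945076  0.19898744] [[ 0.519 -0.093  0.075]
 [ 0.575  0.067  0.183]]
[[ 0.519 -0.09   0.175]
 [ 0.558  0.064  0.183]]
front [[ 0.425 -0.094  0.01 ]
 [ 0.572  0.064  0.05 ]]
front slope [0.25488712 0.55583182]
```

```bash
python3 - <<'E'
from h import *
a=np.radians(-11.1);X=np.array([np.cos(a),np.sin(a)]);Y=np.array([-X[1],X[0]])
q=np.load("top.npz")["p"][200:285,255:362].reshape(-1,3)
for lo,hi in[(.055,.064)]:
    r=q[(q[:,2]>lo)&(q[:,2]<hi)];x=r[:,:2]@X;y=r[:,:2]@Y
    print("x",np.percentile(x,[0,1,3,50,99,100]),"y",np.percentile(y,[0,1,50,99,100]))
g=np.load("scene.npz")["p"][150:230,270:370].reshape(-1,3);g=g[(g[:,2]>.012)&(g[:,2]<.052)]
x=g[:,:2]@X;y=g[:,:2]@Y;k=x>np.nanmedian(x)-.006;print("face",np.median(x[k]),np.percentile(y[k],[0,1,99,100]),np.degrees(np.arctan(np.polyfit(y[k],x[k],1)[0])))
l=np.load("scene.npz")["p"][150:230,270:370].reshape(-1,3);l=l[l[:,2]>.075];x=l[:,:2]@X;y=l[:,:2]@Y
print("lid y",np.percentile(y,[0,1,99,100]),"xz fit",np.polyfit(l[:,2],x,1),l[:,2].max())
E
```

```text
x [0.42603563 0.42631182 0.42662563 0.44013463 0.52855963 0.55364035] y [0.01292111 0.01312874 0.09354334 0.17277064 0.17290075]
face 0.5464977826916284 [0.01181169 0.01339611 0.17044141 0.17242286] 0.0802185109169273
lid y [0.01195468 0.0133968  0.16998986 0.17184681] xz fit [-0.20211767  0.56716347] 0.18276407525806787
```

Base frame: centre (0.495, -0.003), yaw -11.1°, lid at 78.6°. All of it matches the given sizes. Next: turn the tool, rise, and go to the far side of the lid.

```bash
python3 -m pendant '[[0,0,-0.33,0,0,0.443,-1],[0,0,-0.33,0,0,0.443,-1],[0,0,-0.33,0,0,0.443,-1],[0,0,-0.33,0,0,0.443,-1],[0,0,-0.33,0,0,0.443,-1],[0,0,-0.33,0,0,0.443,-1],[0,0,-0.33,0,0,0.443,-1],[0,0,-0.33,0,0,0.443,-1],[0,0,-0.33,0,0,0.443,-1],[0,0,-0.33,0,0,0.443,-1],[0,0,-0.33,0,0,0.443,-1]]'
for i in 1; do :; done
python3 -m pendant '[[0.747,-0.82,0,0,0,0,-1],[0.747,-0.82,0,0,0,0,-1],[0.747,-0.82,0,0,0,0,-1],[0.747,-0.82,0,0,0,0,-1]]'
python3 -m pendant '[[0.747,-0.82,0,0,0,0,-1],[0.747,-0.82,0,0,0,0,-1],[0.747,-0.82,0,0,0,0,-1],[0.747,-0.82,0,0,0,0,-1]]'
python3 -m pendant '[[0.747,-0.82,0,0,0,0,-1],[0.747,-0.82,0,0,0,0,-1],[0.747,-0.82,0,0,0,0,-1],[0.747,-0.82,0,0,0,0,-1]]'
python3 -m pendant '[[0.747,-0.82,0,0,0,0,-1],[0.747,-0.82,0,0,0,0,-1],[0.747,-0.82,0,0,0,0,-1],[0.747,-0.82,0,0,0,0,-1],[0.747,-0.82,0,0,0,0,-1],[0.747,-0.82,0,0,0,0,-1]]'
```

```text
t: 1.2
tcp_pos: [0.2002, 0.512, 0.2803]
tool_rot: [1.995, -2.425, 0.001]
wrist_force: [0.9, 0.0, 0.0]
gripper_width: 0.0003
finger_force: 0.0
t: 1.6
tcp_pos: [0.3011, 0.3755, 0.2813]
tool_rot: [-1.995, 2.426, -0.0]
wrist_force: [0.2, 0.8, -0.1]
gripper_width: 0.0
finger_force: 0.0
t: 2.0
tcp_pos: [0.4, 0.242, 0.2809]
tool_rot: [1.994, -2.427, 0.001]
wrist_force: [-0.4, 0.2, 0.1]
gripper_width: 0.0004
finger_force: 0.0
t: 2.4
tcp_pos: [0.4992, 0.1082, 0.2801]
tool_rot: [1.993, -2.427, 0.0]
wrist_force: [0.4, 0.8, 0.3]
gripper_width: -0.0
finger_force: 0.0
t: 3.0
tcp_pos: [0.5968, -0.0222, 0.2801]
tool_rot: [1.996, -2.425, -0.001]
wrist_force: [0.3, -0.0, -0.1]
gripper_width: -0.0
finger_force: 0.0
```

```bash
cat >> h.py <<'E'
a=np.radians(-11.1);X=np.array([np.cos(a),np.sin(a)]);Y=np.array([-X[1],X[0]])
def st():
    s=robot.state();p=np.array(s["tcp_pos"]);M=R.from_rotvec(s["tool_rot"]).as_matrix()
    print("t",round(s["t"],2),"tcp",np.round(p,4),"XY",np.round([p[:2]@X,p[:2]@Y],4),"tool y deg",round(np.degrees(np.arctan2(M[1,1],M[0,1])),2),"zdir",np.round(M[:,2],3),"F",np.round(s["wrist_force"],1),"w",round(s["gripper_width"],4),"q",np.round(s["joint_pos"],2))
    return p
E
python3 -c "from h import *;st()"
```

```text
t 3.0 tcp [ 0.5968 -0.0222  0.2801] XY [0.5899 0.0931] tool y deg 168.91 zdir [-0.001  0.    -1.   ] F [ 0.3 -0.  -0.1] w -0.0 q [ 0.22  0.35  0.36 -0.   -1.58 -0.42]
```

```bash
python3 -m pendant '[[0,0,0.833,0,0,0,-1],[0,0,0.833,0,0,0,-1],[0,0,0.833,0,0,0,-1],[0,0,0.833,0,0,0,-1],[0,0,0.833,0,0,0,-1]]'
python3 -m pendant '[[0,0.15,0,0,0,0,-1],[0,0.277,0,0,0,0,-1],[0,0.33,0,0,0,0,-1],[0,0.379,0,0,0,0,-1],[0,0.43,0.015,0,0,0,-1],[0,0.477,0.03,0,0,0,-1],[0,0.515,0.05,0,0,0,-1],[0,0.553,0.072,0,0,0,-1],[0,0.59,0.098,0,0,0,-1],[0,0.624,0.124,0,0,0,-1],[0,0.656,0.155,0,0,0,-1],[0,0.687,0.185,0,0,0,-1],[0,0.715,0.22,0,0,0,-1],[0,0.741,0.254,0,0,0,-1],[0,0.764,0.29,0,0,0,-1],[0,0.785,0.329,0,0,0,-1],[0,0.804,0.37,0,0,0,-1],[0,0.82,0.41,0,0,0,-1]]'
python3 -m pendant '[[0,0.013,0.042,0,0,0,-1],[0,0.024,0.083,0,0,0,-1],[0,0.032,0.13,0,0,0,-1],[0,0.037,0.165,0,0,0,-1],[0,0.037,0.165,0,0,0,-1]]'
```

```text
t: 3.5
tcp_pos: [0.5972, -0.0216, 0.1574]
tool_rot: [-1.998, 2.423, -0.002]
wrist_force: [-0.3, -0.8, 1.1]
gripper_width: -0.0
finger_force: 0.0
t: 5.3
tcp_pos: [0.4756, 0.0014, 0.0936]
tool_rot: [1.996, -2.426, -0.001]
wrist_force: [-1.2, 0.6, 2.9]
gripper_width: -0.0001
finger_force: 1.0
t: 5.8
tcp_pos: [0.4703, 0.0024, 0.0687]
tool_rot: [1.995, -2.425, -0.001]
wrist_force: [-0.8, 0.1, 0.5]
gripper_width: -0.0001
finger_force: 0.0
```

```bash
python3 -m pendant '[[0,0,0.007,0,0,0,-1],[0,0,0.007,0,0,0,-1]]'
python3 -m pendant '[[0,0,0.007,0,0,0,-1],[0,0,0.007,0,0,0,-1]]'
python3 -m pendant '[[0,0,0.007,0,0,0,-1],[0,0,0.007,0,0,0,-1]]'
```

```text
t: 6.0
tcp_pos: [0.4708, 0.0024, 0.0685]
tool_rot: [-1.996, 2.426, -0.0]
wrist_force: [0.2, -0.3, 0.5]
gripper_width: -0.0001
finger_force: 0.0
t: 6.2
tcp_pos: [0.471, 0.0025, 0.068]
tool_rot: [-1.996, 2.425, -0.001]
wrist_force: [-1.5, 0.4, 3.5]
gripper_width: 0.0001
finger_force: 2.0
t: 6.4
tcp_pos: [0.4711, 0.0025, 0.0679]
tool_rot: [-1.996, 2.425, -0.001]
wrist_force: [-5.4, 1.8, 12.6]
gripper_width: 0.0002
finger_force: 6.2
```

```bash
python3 -m pendant '[[0,0,-1,0,0,0,-1],[0,0,-1,0,0,0,-1],[0,0,-1,0,0,0,-1]]'
python3 -m pendant '[[0.96,-0.239,0,0,0,0,1],[0.96,-0.239,0,0,0,0,1],[0.96,-0.239,0,0,0,0,1]]'
python3 -m pendant '[[0.96,-0.239,0,0,0,-0.063,1],[0.96,-0.239,0,0,0,-0.063,1],[0.96,-0.239,0,0,0,-0.063,1],[0.96,-0.239,0,0,0,-0.063,1],[0.96,-0.239,0,0,0,-0.063,1],[0.96,-0.239,0,0,0,-0.063,1],[0.96,-0.239,0,0,0,-0.063,1]]'
cat >> h.py <<'E'
def rect(q,n):
    (c,sz,a)=cv2.minAreaRect((q[:,:2]*1000).astype(np.float32))
    b=cv2.boxPoints((c,sz,a));e=[b[1]-b[0],b[2]-b[1]];l=max(e,key=np.linalg.norm)
    c=np.array(c)/1000
    print(n,len(q),np.round(c,4),"XY",np.round([c@X,c@Y],4),np.round(sz,1),"long deg",round(np.degrees(np.arctan2(l[1],l[0]))%180,1),"z",np.round(np.nanmedian(q[:,2])*1000,1))
def near(p,c,rad,h,n,tol=.006):
    q=p.reshape(-1,3);q=q[(np.hypot(q[:,0]-c[0],q[:,1]-c[1])<rad)&(abs(q[:,2]-h)<tol)]
    rect(q,n);return q
E
python3 - <<'E'
from h import *
p=st();f,w,_=cloud("wrist");near(w,(.486,-.294),.08,.042,"blue wrist");save(f,"w1.png")
f,w,_=cloud("top");q=near(w,(.495,-.003),.11,.068,"lid top")
A=np.c_[q[:,:2],np.ones(len(q))];print("tilt",np.linalg.lstsq(A,q[:,2],rcond=None)[0][:2])
near(w,(.486,-.294),.08,.042,"blue top")
E
```

```text
t: 6.7
tcp_pos: [0.4702, 0.0023, 0.2183]
tool_rot: [1.996, -2.426, -0.0]
wrist_force: [1.9, 0.9, -0.3]
gripper_width: -0.0001
finger_force: 0.0
t: 7.0
tcp_pos: [0.4782, -0.1471, 0.2169]
tool_rot: [-1.997, 2.423, -0.001]
wrist_force: [0.9, 0.4, -0.5]
gripper_width: 0.0433
finger_force: 0.0
t: 7.7
tcp_pos: [0.4858, -0.2928, 0.2167]
tool_rot: [-2.228, 2.215, -0.001]
wrist_force: [0.1, 0.3, -0.8]
gripper_width: 0.0854
finger_force: 0.0
t 7.7 tcp [ 0.4858 -0.2928  0.2167] XY [ 0.5331 -0.1938] tool y deg -179.67 zdir [ 0.001  0.    -1.   ] F [ 0.1  0.3 -0.8] w 0.0854 q [-0.27  0.29  0.12 -0.   -1.4   0.27]
blue wrist 9354 [ 0.4838 -0.294 ] XY [ 0.5314 -0.1954] [119.9  66.1] long deg 89.4 z 42.7
lid top 3682 [ 0.493  -0.0021] XY [0.4842 0.0929] [160.1 124.2] long deg 78.9 z 68.2
tilt [ 0.00014791 -0.00194095]
blue top 0 [0. 0.] XY [0. 0.] [0. 0.] long deg 0.0 z nan
  return np.nanmean(a, axis, out=out, keepdims=keepdims)
```

```bash
python3 -m pendant '[[0.008,0,1,0,0,0,1],[0.008,0,1,0,0,0,1],[0.008,0,1,0,0,0,1],[0.008,0,1,0,0,0,1]]'
python3 -m pendant '[[0,0,0.2,0,0,0,1],[0,0,0.39,0,0,0,1],[0,0,0.39,0,0,0,1],[0,0,0.39,0,0,0,1]]'
python3 -m pendant '[[0,0,0,0,0,0,0.3],[0,0,0,0,0,0,0],[0,0,0,0,0,0,0],[0,0,0,0,0,0,0],[0,0,0,0,0,0,-1],[0,0,0,0,0,0,-1]]'
python3 -c "
from h import *;st();f,w,_=cloud('wrist');save(f,'w2.png')"
```

```text
t: 8.2
tcp_pos: [0.4808, -0.2922, 0.06]
tool_rot: [2.223, -2.213, -0.021]
wrist_force: [-0.1, 0.5, -0.8]
gripper_width: 0.0854
finger_force: 0.0
t: 8.6
tcp_pos: [0.4871, -0.2956, 0.0105]
tool_rot: [-2.227, 2.215, -0.004]
wrist_force: [0.8, 0.2, 0.2]
gripper_width: 0.0853
finger_force: 0.0
t: 9.2
tcp_pos: [0.4871, -0.2959, 0.0109]
tool_rot: [-2.226, 2.215, -0.007]
wrist_force: [-1.2, 1.5, 7.5]
gripper_width: 0.065
finger_force: 68.0
t 9.2 tcp [ 0.4871 -0.2959  0.0109] XY [ 0.535  -0.1965] tool y deg -179.71 zdir [ 0.004 -0.002 -1.   ] F [-1.2  1.5  7.5] w 0.065 q [-0.27  0.45 -0.2   0.   -0.91  0.28]
```

View pics/w2.png

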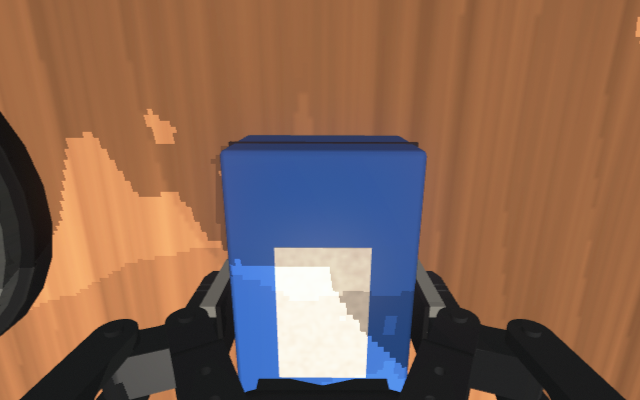

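Blue is held, with its far edge at row 145 and centred between the fingers at column 325. I'll measure its offset in the hand and lift it.

```bash
cat >> h.py <<'E'
def inhand(h,halfl,halfw):
    s=robot.state();p=st();M=R.from_rotvec(s["tool_rot"]).as_matrix()
    f,w,_=cloud("wrist");q=(w.reshape(-1,3)-p)@M
    q=q[np.isfinite(q[:,0])&(abs(q[:,1])<halfw-.008)&(q[:,0]>.02)&(q[:,0]<halfl+.03)]
    zt=np.median(q[q[:,0]<halfl-.015][:,2]);k=q[abs(q[:,2]-zt)<.004]
    e=np.percentile(k[:,0],99.8);print("top is",round(-zt*1000,1),"mm above TCP; underside below TCP:",round((h+zt)*1000,1),"mm; centre offset along tool x:",round((e-halfl)*1000,1),"mm")
E
python3 -c "from h import *;inhand(.042,.06,.033)"
python3 -m pendant '[[0,0,-0.3,0,0,0,-1],[0,0,-0.6,0,0,0,-1],[0,0,-0.9,0,0,0,-1],[0,0,-1,0,0,0,-1],[0,0,-1,0,0,0,-1],[0,0,-1,0,0,0,-1]]'
python3 -c "from h import *;inhand(.042,.06,.033)"
```

```text
t 9.25 tcp [ 0.4871 -0.2959  0.0109] XY [ 0.535  -0.1966] tool y deg -179.71 zdir [ 0.004 -0.002 -1.   ] F [-0.6  1.3  6.3] w 0.0653 q [-0.27  0.45 -0.2   0.   -0.91  0.28]
top is 31.7 mm above TCP; underside below TCP: 10.3 mm; centre offset along tool x: -1.8 mm
t: 9.9
tcp_pos: [0.4853, -0.2948, 0.1578]
tool_rot: [-2.225, 2.217, 0.001]
wrist_force: [-0.5, -0.1, -3.2]
gripper_width: 0.0652
finger_force: 68.5
t 9.9 tcp [ 0.4853 -0.2948  0.1578] XY [ 0.5329 -0.1958] tool y deg -179.78 zdir [ 0.     0.001 -1.   ] F [-0.5 -0.1 -3.2] w 0.0652 q [-0.27  0.32  0.01 -0.   -1.26  0.28]
top is 31.7 mm above TCP; underside below TCP: 10.3 mm; centre offset along tool x: -1.9 mm
```

```bash
python3 -m pendant '[[-0.25,-0.01,0,0,0,0,-1],[-0.5,-0.02,0,0,0,0,-1],[-0.75,-0.03,0,0,0,0,-1],[-0.967,-0.035,0,0,0,0,-1],[-0.967,-0.035,0,0,0,0,-1]]'
python3 -m pendant '[[-0.25,-0.01,0,0,0,0.02,-1],[-0.5,-0.02,0,0,0,0.04,-1],[-0.75,-0.03,0,0,0,0.063,-1],[-0.967,-0.035,0,0,0,0.063,-1],[-0.967,-0.035,0,0,0,0.063,-1],[-0.967,-0.035,0,0,0,0.063,-1],[-0.967,-0.035,0,0,0,0.063,-1]]'
python3 - <<'E'
from h import *
inhand(.042,.06,.033)
f,w,_=cloud("wrist");q=w.reshape(-1,3);q=q[abs(q[:,2]-.068)<.004];x=q[:,:2]@X;y=q[:,:2]@Y
print("lid far-end y",np.percentile(y,[0,.2,1]),"x",np.percentile(x,[0,.2,1,99,99.8,100]));save(f,"w3.png")
k=y<.03
print(np.percentile(x[k],[0,1,99,100]))
E
```

```text
t: 10.45
tcp_pos: [0.4893, -0.1469, 0.1563]
tool_rot: [2.229, -2.212, -0.005]
wrist_force: [-0.6, -0.5, -2.8]
gripper_width: 0.0652
finger_force: 68.4
t: 11.15
tcp_pos: [0.4944, -0.0058, 0.1571]
tool_rot: [1.994, -2.425, -0.001]
wrist_force: [-0.3, 0.8, -2.9]
gripper_width: 0.0649
finger_force: 68.3
t 11.15 tcp [ 0.4944 -0.0058  0.1571] XY [0.4863 0.0895] tool y deg 168.86 zdir [-0.002 -0.001 -1.   ] F [-0.3  0.8 -2.9] w 0.0649 q [ 0.31  0.18 -0.18  0.   -1.21 -0.5 ]
top is 31.7 mm above TCP; underside below TCP: 10.3 mm; centre offset along tool x: -1.7 mm
lid far-end y [0.01371839 0.01374114 0.0138381 ] x [0.42402332 0.42480381 0.42584786 0.54262682 0.54379108 0.54440928]
[0.42420497 0.42597741 0.5425454  0.54440928]
```

View pics/w3.png

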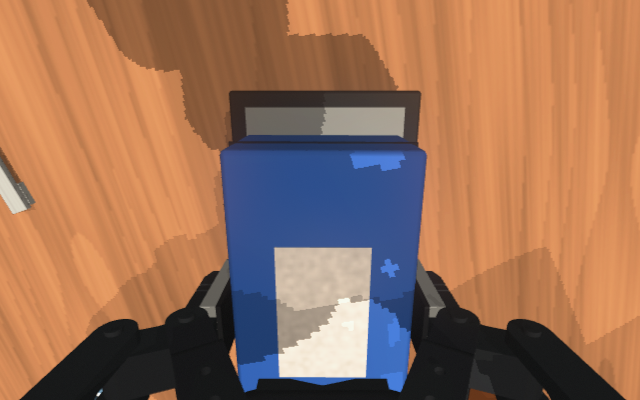

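Blue (columns 222–426) is over the lid (columns 230–420), with the lid's far end at row 92. I'll compare their centres in the same camera.

```bash
python3 - <<'E'
from h import *
p=st();f,w,_=cloud("wrist");q=w.reshape(-1,3);k=q[abs(q[:,2]-p[2]-.0317)<.004]
x=k[:,:2]@X-p[:2]@X;y=k[:,:2]@Y;m=(y<.055)&(y>.035);print(np.percentile(x[m],[0,.5,99.5,100]))
k=q[abs(q[:,2]-.068)<.003];x=k[:,:2]@X-p[:2]@X;print("lid",np.percentile(x,[0,.5,99.5,100]))
E
```

```text
t 11.25 tcp [ 0.4946 -0.006   0.1575] XY [0.4865 0.0893] tool y deg 168.82 zdir [-0.001 -0.    -1.   ] F [-0.4 -0.1 -2.9] w 0.0649 q [ 0.31  0.18 -0.17  0.   -1.21 -0.5 ]
[-0.03388197 -0.0328915   0.03165016  0.03286602]
lid [-0.06261106 -0.06122474  0.0567725   0.05791476]
```

```bash
python3 -m pendant '[[-0.015,0.008,0.15,0,0,0,-1],[-0.015,0.008,0.3,0,0,0,-1],[-0.015,0.008,0.45,0,0,0,-1],[-0.015,0.008,0.5,0,0,0,-1],[-0.015,0.008,0.5,0,0,0,-1],[-0.015,0.008,0.5,0,0,0,-1]]'
python3 -m pendant '[[0,0,0.007,0,0,0,-1],[0,0,0.014,0,0,0,-1],[0,0,0.014,0,0,0,-1]]'
python3 -m pendant '[[0,0,0.007,0,0,0,-1],[0,0,0.007,0,0,0,-1]]'
```

```text
t: 11.9
tcp_pos: [0.4949, -0.0028, 0.0839]
tool_rot: [-1.995, 2.425, -0.002]
wrist_force: [0.7, -0.2, -1.7]
gripper_width: 0.0647
finger_force: 68.3
t: 12.2
tcp_pos: [0.4943, -0.0025, 0.0812]
tool_rot: [-1.996, 2.425, -0.0]
wrist_force: [0.6, 0.4, -2.2]
gripper_width: 0.0649
finger_force: 68.3
t: 12.4
tcp_pos: [0.4941, -0.0026, 0.0798]
tool_rot: [1.996, -2.426, -0.0]
wrist_force: [-0.3, -0.2, -2.6]
gripper_width: 0.0648
finger_force: 68.3
```

```bash
python3 -m pendant '[[0,0,0.005,0,0,0,-1],[0,0,0.005,0,0,0,-1]]'
python3 -m pendant '[[0,0,0.005,0,0,0,-1],[0,0,0.005,0,0,0,-1]]'
python3 -c "from h import *;st()"
```

```text
t: 12.6
tcp_pos: [0.4942, -0.0026, 0.0791]
tool_rot: [-1.996, 2.426, -0.0]
wrist_force: [0.6, -0.2, -1.7]
gripper_width: 0.0648
finger_force: 68.5
t: 12.8
tcp_pos: [0.4942, -0.0025, 0.0789]
tool_rot: [-1.996, 2.425, -0.001]
wrist_force: [-2.9, 0.6, 4.3]
gripper_width: 0.0649
finger_force: 68.9
t 12.8 tcp [ 0.4942 -0.0025  0.0789] XY [0.4855 0.0927] tool y deg 168.92 zdir [ 0.001 -0.    -1.   ] F [-2.9  0.6  4.3] w 0.0649 q [ 0.31  0.25 -0.31  0.   -1.01 -0.51]
```

```bash
python3 -m pendant '[[0,0,-0.013,0,0,0,-1],[0.009,0,-0.013,0,0,0,-1],[0.009,0,-0.013,0,0,0,-1],[0.009,0,0,0,0,0,-1],[0.009,0,0,0,0,0,-1]]'
python3 -m pendant '[[0,0,0,0,0,0,-0.2],[0,0,0,0,0,0,0.7],[0,0,0,0,0,0,0.7],[0,0,0,0,0,0,0.8],[0,0,0,0,0,0,1],[0,0,0,0,0,0,1]]'
python3 -m pendant '[[0,0,-0.3,0,0,0,1],[0,0,-0.6,0,0,0,1],[0,0,-1,0,0,0,1],[0,0,-1,0,0,0,1],[0,0,-1,0,0,0,1],[0,0,-1,0,0,0,1]]'
python3 - <<'E'
from h import *
p=st();f,w,_=cloud("wrist");near(w,(.4947,-.0027),.11,.068,"lid",.004);near(w,(.4947,-.0027),.09,.110,"blue",.004)
f,w,_=cloud("top");near(w,(.4947,-.0027),.11,.068,"lidT",.004);near(w,(.4947,-.0027),.09,.110,"blueT",.004)
E
```

```text
t: 13.3
tcp_pos: [0.494, -0.004, 0.0789]
tool_rot: [-1.996, 2.426, -0.001]
wrist_force: [-3.2, 0.2, 4.5]
gripper_width: 0.0651
finger_force: 69.0
t: 13.9
tcp_pos: [0.4939, -0.0039, 0.0782]
tool_rot: [1.996, -2.426, 0.0]
wrist_force: [-0.4, -0.2, -0.0]
gripper_width: 0.0855
finger_force: 0.0
t: 14.5
tcp_pos: [0.4934, -0.0038, 0.2273]
tool_rot: [1.996, -2.425, -0.002]
wrist_force: [-0.3, 0.3, -0.1]
gripper_width: 0.085
finger_force: 0.0
t 14.5 tcp [ 0.4934 -0.0038  0.2273] XY [0.4849 0.0913] tool y deg 168.89 zdir [-0.001  0.    -1.   ] F [-0.3  0.3 -0.1] w 0.085 q [ 0.31  0.14 -0.04 -0.   -1.39 -0.5 ]
lid 11495 [ 0.4913 -0.0014] XY [0.4823 0.0932] [159.2 124.2] long deg 78.7 z 68.8
blue 13213 [ 0.4938 -0.0021] XY [0.4849 0.0931] [120.1  66.3] long deg 78.6 z 110.7
lidT 0 [0. 0.] XY [0. 0.] [0. 0.] long deg 0.0 z nan
blueT 0 [0. 0.] XY [0. 0.] [0. 0.] long deg 0.0 z nan
  return np.nanmean(a, axis, out=out, keepdims=keepdims)
```

Blue sits centred on the lid, within 1 mm and 0.1°. Next is orange.

```bash
python3 -m pendant '[[-0.893,0.517,0,0,0,0,1],[-0.893,0.517,0,0,0,0,1],[-0.893,0.517,0,0,0,0,1],[-0.893,0.517,0,0,0,0,1]]'
python3 -m pendant '[[-0.893,0.517,0,0,0,-0.061,1],[-0.893,0.517,0,0,0,-0.061,1],[-0.893,0.517,0,0,0,-0.061,1],[-0.893,0.517,0,0,0,-0.061,1],[-0.893,0.517,0,0,0,-0.061,1],[-0.893,0.517,0,0,0,-0.061,1],[-0.893,0.517,0,0,0,-0.061,1]]'
python3 - <<'E'
from h import *
p=st();f,w,_=cloud("wrist");near(w,(.393,.289),.08,.038,"orange")
E
```

```text
t: 15.0
tcp_pos: [0.4416, 0.1461, 0.2269]
tool_rot: [2.001, -2.419, -0.002]
wrist_force: [0.4, -1.0, 0.2]
gripper_width: 0.0855
finger_force: 0.0
t: 15.7
tcp_pos: [0.3937, 0.2876, 0.228]
tool_rot: [2.217, -2.225, 0.0]
wrist_force: [-0.0, -0.2, 0.4]
gripper_width: 0.0854
finger_force: 0.0
t 15.7 tcp [0.3937 0.2876 0.228 ] XY [0.3309 0.358 ] tool y deg 179.79 zdir [-0.    -0.001 -1.   ] F [-0.  -0.2  0.4] w 0.0854 q [ 0.95  0.13 -0.05  0.   -1.39 -0.96]
orange 6485 [0.3912 0.2901] XY [0.3281 0.36  ] [103.6  58.2] long deg 89.3 z 38.7
```

```bash
python3 -m pendant '[[-0.013,0.008,0.3,0,0,0,1],[-0.013,0.008,0.6,0,0,0,1],[-0.013,0.008,0.9,0,0,0,1],[-0.013,0.008,1,0,0,0,1],[-0.013,0.008,1,0,0,0,1]]'
python3 -m pendant '[[0,0,0.2,0,0,0,1],[0,0,0.35,0,0,0,1],[0,0,0.455,0,0,0,1],[0,0,0.455,0,0,0,1],[0,0,0.455,0,0,0,1]]'
python3 -m pendant '[[0,0,0,0,0,0,0.3],[0,0,0,0,0,0,0],[0,0,0,0,0,0,-1],[0,0,0,0,0,0,-1],[0,0,0,0,0,0,-1],[0,0,0,0,0,0,-1]]'
python3 -m pendant '[[0,0,-0.3,0,0,0,-1],[0,0,-0.6,0,0,0,-1],[0,0,-0.9,0,0,0,-1],[0,0,-1,0,0,0,-1],[0,0,-1,0,0,0,-1],[0,0,-1,0,0,0,-1]]'
python3 -m pendant '[[0,0,-0.2,0,0,0,-1],[0,0,-0.3,0,0,0,-1],[0,0,-0.3,0,0,0,-1],[0,0,-0.3,0,0,0,-1]]'
python3 -c "from h import *;inhand(.038,.052,.029)"
```

```text
t: 16.25
tcp_pos: [0.3912, 0.2883, 0.0759]
tool_rot: [2.213, -2.222, 0.001]
wrist_force: [-0.6, -0.6, 0.9]
gripper_width: 0.0853
finger_force: 0.0
t: 16.75
tcp_pos: [0.3931, 0.2913, 0.0116]
tool_rot: [-2.217, 2.222, -0.0]
wrist_force: [0.4, 1.0, 0.5]
gripper_width: 0.0854
finger_force: 0.0
t: 17.35
tcp_pos: [0.3928, 0.2916, 0.0116]
tool_rot: [-2.218, 2.221, -0.0]
wrist_force: [-0.6, -0.4, 6.1]
gripper_width: 0.0569
finger_force: 65.2
t: 17.95
tcp_pos: [0.3913, 0.2904, 0.1592]
tool_rot: [2.218, -2.223, -0.001]
wrist_force: [-0.1, -0.5, -2.7]
gripper_width: 0.0566
finger_force: 66.2
t: 18.35
tcp_pos: [0.3912, 0.2903, 0.2029]
tool_rot: [2.216, -2.222, -0.001]
wrist_force: [-0.3, -0.2, -3.0]
gripper_width: 0.0566
finger_force: 66.2
t 18.35 tcp [0.3912 0.2903 0.2029] XY [0.328  0.3601] tool y deg 179.87 zdir [-0.003 -0.002 -1.   ] F [-0.3 -0.2 -3. ] w 0.0566 q [ 0.96  0.14 -0.1  -0.   -1.33 -0.96]
top is 27.0 mm above TCP; underside below TCP: 11.0 mm; centre offset along tool x: 1.1 mm
```

```bash
python3 -m pendant '[[0.25,-0.09,0,0,0,0,-1],[0.5,-0.18,0,0,0,0,-1],[0.75,-0.27,0,0,0,0,-1],[0.97,-0.346,0,0,0,0,-1],[0.97,-0.346,0,0,0,0,-1]]'
python3 -m pendant '[[0.25,-0.09,0,0,0,0.02,-1],[0.5,-0.18,0,0,0,0.04,-1],[0.75,-0.27,0,0,0,0.061,-1],[0.97,-0.346,0,0,0,0.061,-1],[0.97,-0.346,0,0,0,0.061,-1],[0.97,-0.346,0,0,0,0.061,-1],[0.97,-0.346,0,0,0,0.061,-1]]'
python3 -c "from h import *;inhand(.038,.052,.029)"
```

```text
t: 18.9
tcp_pos: [0.4434, 0.1416, 0.2033]
tool_rot: [2.212, -2.225, -0.0]
wrist_force: [-0.3, -0.1, -3.2]
gripper_width: 0.057
finger_force: 66.1
t: 19.6
tcp_pos: [0.4947, 0.0002, 0.2041]
tool_rot: [1.996, -2.424, -0.002]
wrist_force: [-0.2, -0.7, -1.9]
gripper_width: 0.0566
finger_force: 66.1
t 19.6 tcp [4.947e-01 2.000e-04 2.041e-01] XY [0.4854 0.0955] tool y deg 168.94 zdir [-0.002 -0.    -1.   ] F [-0.2 -0.7 -1.9] w 0.0566 q [ 0.32  0.16 -0.09 -0.   -1.33 -0.51]
top is 27.1 mm above TCP; underside below TCP: 10.9 mm; centre offset along tool x: 1.1 mm
```

```bash
python3 -m pendant '[[0.01,0,0.15,0,0,0,-1],[0.01,0,0.3,0,0,0,-1],[0.01,0,0.45,0,0,0,-1],[0.01,0,0.527,0,0,0,-1],[0.01,0,0.527,0,0,0,-1],[0.01,0,0.527,0,0,0,-1],[0.01,0,0.527,0,0,0,-1]]'
python3 -c "from h import *;st()"
```

```text
t: 20.35
tcp_pos: [0.4959, -0.0016, 0.1273]
tool_rot: [-1.996, 2.424, -0.002]
wrist_force: [0.3, -0.3, -1.5]
gripper_width: 0.057
finger_force: 66.0
t 20.35 tcp [ 0.4959 -0.0016  0.1273] XY [0.4869 0.0939] tool y deg 168.93 zdir [ 0.002  0.    -1.   ] F [ 0.3 -0.3 -1.5] w 0.057 q [ 0.31  0.21 -0.23  0.   -1.13 -0.51]
```

```bash
python3 -m pendant '[[0,0.01,0.01,0,0,0,-1],[0,0.01,0.02,0,0,0,-1],[0,0.01,0.03,0,0,0,-1],[0,0.01,0.03,0,0,0,-1]]'
python3 -m pendant '[[0,0,0.005,0,0,0,-1],[0,0,0.005,0,0,0,-1]]'
python3 -m pendant '[[0,0,0.005,0,0,0,-1],[0,0,0.005,0,0,0,-1]]'
python3 -c "from h import *;st()"
```

```text
t: 20.75
tcp_pos: [0.4936, -0.0017, 0.1217]
tool_rot: [-1.996, 2.426, -0.0]
wrist_force: [1.1, -0.0, -1.4]
gripper_width: 0.0566
finger_force: 66.2
t: 20.95
tcp_pos: [0.4937, -0.0017, 0.1216]
tool_rot: [-1.996, 2.425, -0.001]
wrist_force: [-3.1, 0.8, 4.1]
gripper_width: 0.057
finger_force: 67.0
t: 21.15
tcp_pos: [0.4937, -0.0017, 0.1215]
tool_rot: [-1.996, 2.425, -0.001]
wrist_force: [-5.6, 0.6, 9.8]
gripper_width: 0.0571
finger_force: 67.7
t 21.15 tcp [ 0.4937 -0.0017  0.1215] XY [0.4848 0.0934] tool y deg 168.92 zdir [ 0.001 -0.    -1.   ] F [-5.6  0.6  9.8] w 0.0571 q [ 0.32  0.21 -0.24  0.   -1.12 -0.51]
```

```bash
python3 -m pendant '[[0,0,-0.003,0,0,0,-1],[0,0,-0.003,0,0,0,0.4],[0,0,-0.003,0,0,0,0.6],[0,0,-0.003,0,0,0,0.8],[0,0,-0.003,0,0,0,1],[0,0,-0.003,0,0,0,1]]'
python3 -m pendant '[[0,0,-0.3,0,0,0,1],[0,0,-0.6,0,0,0,1],[0,0,-0.9,0,0,0,1],[0,0,-0.9,0,0,0,1],[0,0,-0.9,0,0,0,1],[0,0,-0.9,0,0,0,1]]'
python3 - <<'E'
from h import *
p=st();f,w,_=cloud("wrist");c=(.4947,-.0027);near(w,c,.11,.068,"lid",.004);near(w,c,.09,.110,"blue",.004);near(w,c,.09,.148,"orange",.004)
E
```

```text
t: 21.75
tcp_pos: [0.4935, -0.0016, 0.1203]
tool_rot: [1.996, -2.426, -0.0]
wrist_force: [-1.6, -0.4, -0.4]
gripper_width: 0.0852
finger_force: 0.0
t: 22.35
tcp_pos: [0.4929, -0.0016, 0.2543]
tool_rot: [1.995, -2.425, -0.002]
wrist_force: [-0.9, 0.3, 0.1]
gripper_width: 0.0851
finger_force: 0.0
t 22.35 tcp [ 0.4929 -0.0016  0.2543] XY [0.484  0.0933] tool y deg 168.9 zdir [-0.002 -0.    -1.   ] F [-0.9  0.3  0.1] w 0.0851 q [ 0.31  0.14  0.02 -0.   -1.45 -0.51]
lid 9822 [ 0.4914 -0.0011] XY [0.4824 0.0935] [159.4 124.3] long deg 78.8 z 68.8
blue 947 [ 0.4938 -0.0035] XY [0.4852 0.0916] [117.4  65.6] long deg 78.5 z 110.4
orange 10926 [ 0.4928 -0.0029] XY [0.4842 0.092 ] [103.6  58.1] long deg 78.5 z 148.7
```

```bash
python3 -m pendant '[[-0.993,-0.17,0,0,0,0,1],[-0.993,-0.17,0,0,0,0,1],[-0.993,-0.17,0,0,0,0,1],[-0.993,-0.17,0,0,0,0,1]]'
python3 -m pendant '[[-0.993,-0.17,0.2,0,0,-0.048,1],[-0.993,-0.17,0.2,0,0,-0.048,1],[-0.993,-0.17,0.2,0,0,-0.048,1],[-0.993,-0.17,0.2,0,0,-0.048,1],[-0.993,-0.17,0.2,0,0,-0.048,1],[-0.993,-0.17,0.2,0,0,-0.048,1],[-0.993,-0.17,0.2,0,0,-0.048,1]]'
python3 - <<'E'
from h import *
p=st();f,w,_=cloud("wrist");near(w,(.6,.281),.08,.034,"yellow")
E
```

```text
t: 22.8
tcp_pos: [0.5476, 0.1439, 0.252]
tool_rot: [1.998, -2.419, -0.003]
wrist_force: [-0.1, -0.9, -1.2]
gripper_width: 0.0853
finger_force: 0.0
t: 23.5
tcp_pos: [0.6009, 0.2796, 0.2265]
tool_rot: [-2.171, 2.269, -0.001]
wrist_force: [0.3, 0.4, 1.4]
gripper_width: 0.0857
finger_force: 0.0
t 23.5 tcp [0.6009 0.2796 0.2265] XY [0.5358 0.3901] tool y deg 177.48 zdir [ 0.001  0.    -1.   ] F [0.3 0.4 1.4] w 0.0857 q [ 0.67  0.49  0.44  0.   -1.52 -0.71]
yellow 4672 [0.5984 0.2818] XY [0.5329 0.3918] [88.4 50.2] long deg 86.4 z 34.7
```

```bash
python3 -m pendant '[[-0.011,0.006,0.3,0,0,0,1],[-0.011,0.006,0.6,0,0,0,1],[-0.011,0.006,0.9,0,0,0,1],[-0.011,0.006,1,0,0,0,1],[-0.011,0.006,1,0,0,0,1]]'
python3 -m pendant '[[0,0,0.2,0,0,0,1],[0,0,0.35,0,0,0,1],[0,0,0.443,0,0,0,1],[0,0,0.443,0,0,0,1],[0,0,0.443,0,0,0,1]]'
python3 -m pendant '[[0,0,0,0,0,0,0.3],[0,0,0,0,0,0,0],[0,0,0,0,0,0,-1],[0,0,0,0,0,0,-1],[0,0,0,0,0,0,-1],[0,0,0,0,0,0,-1]]'
python3 -m pendant '[[0,0,-0.3,0,0,0,-1],[0,0,-0.6,0,0,0,-1],[0,0,-0.9,0,0,0,-1],[0,0,-1,0,0,0,-1],[0,0,-1,0,0,0,-1],[0,0,-1,0,0,0,-1]]'
python3 -m pendant '[[0,0,-0.2,0,0,0,-1],[0,0,-0.4,0,0,0,-1],[0,0,-0.5,0,0,0,-1],[0,0,-0.5,0,0,0,-1],[0,0,-0.5,0,0,0,-1]]'
python3 -c "from h import *;inhand(.034,.044,.025)"
```

```text
t: 24.05
tcp_pos: [0.5984, 0.2807, 0.073]
tool_rot: [2.168, -2.266, -0.002]
wrist_force: [0.6, 0.2, -0.3]
gripper_width: 0.0857
finger_force: 0.0
t: 24.55
tcp_pos: [0.6011, 0.2829, 0.0109]
tool_rot: [-2.172, 2.267, -0.002]
wrist_force: [-0.6, 0.8, 0.2]
gripper_width: 0.0853
finger_force: 0.0
t: 25.15
tcp_pos: [0.6008, 0.2831, 0.0104]
tool_rot: [-2.172, 2.267, -0.001]
wrist_force: [-1.4, -0.2, 5.9]
gripper_width: 0.0486
finger_force: 64.9
t: 25.75
tcp_pos: [0.5993, 0.2825, 0.1577]
tool_rot: [2.172, -2.268, -0.002]
wrist_force: [-0.6, 0.6, -2.7]
gripper_width: 0.0487
finger_force: 64.2
t: 26.25
tcp_pos: [0.5993, 0.2825, 0.2313]
tool_rot: [2.171, -2.266, -0.002]
wrist_force: [0.0, -0.4, -1.4]
gripper_width: 0.0487
finger_force: 64.1
t 26.25 tcp [0.5993 0.2825 0.2313] XY [0.5337 0.3926] tool y deg 177.54 zdir [-0.004 -0.001 -1.   ] F [ 0.  -0.4 -1.4] w 0.0487 q [ 0.68  0.49  0.46 -0.   -1.54 -0.72]
top is 24.1 mm above TCP; underside below TCP: 9.9 mm; centre offset along tool x: 1.4 mm
```

```bash
python3 -m pendant '[[0.25,0.08,0,0,0,0,-1],[0.5,0.16,0,0,0,0,-1],[0.75,0.24,0,0,0,0,-1],[0.96,0.31,0,0,0,0,-1],[0.96,0.31,0,0,0,0,-1]]'
python3 -m pendant '[[0.25,0.08,0,0,0,0.02,-1],[0.5,0.16,0,0,0,0.04,-1],[0.75,0.24,0,0,0,0.048,-1],[0.96,0.31,0,0,0,0.048,-1],[0.96,0.31,0,0,0,0.048,-1],[0.96,0.31,0,0,0,0.048,-1],[0.96,0.31,0,0,0,0.048,-1]]'
python3 -m pendant '[[0,0,0.15,0,0,0,-1],[0,0,0.3,0,0,0,-1],[0,0,0.4,0,0,0,-1],[0,0,0.45,0,0,0,-1],[0,0,0.45,0,0,0,-1],[0,0,0.45,0,0,0,-1]]'
python3 -c "from h import *;inhand(.034,.044,.025)"
```

```text
t: 26.8
tcp_pos: [0.5454, 0.1372, 0.233]
tool_rot: [2.168, -2.27, -0.001]
wrist_force: [0.6, 0.5, -0.8]
gripper_width: 0.0488
finger_force: 64.1
t: 27.5
tcp_pos: [0.4947, -0.0006, 0.2329]
tool_rot: [1.996, -2.424, -0.002]
wrist_force: [-0.7, -0.1, -1.0]
gripper_width: 0.049
finger_force: 64.1
t: 28.1
tcp_pos: [0.4954, -0.0008, 0.167]
tool_rot: [-1.997, 2.425, -0.001]
wrist_force: [-0.0, -0.2, -0.7]
gripper_width: 0.0488
finger_force: 64.2
t 28.1 tcp [ 0.4954 -0.0008  0.167 ] XY [0.4862 0.0946] tool y deg 168.94 zdir [ 0.001 -0.    -1.   ] F [-0.  -0.2 -0.7] w 0.0488 q [ 0.32  0.18 -0.16  0.   -1.24 -0.51]
top is 24.3 mm above TCP; underside below TCP: 9.7 mm; centre offset along tool x: 1.5 mm
```

```bash
python3 -m pendant '[[0.004,0.003,0.02,0,0,0,-1],[0.004,0.003,0.035,0,0,0,-1],[0.004,0.003,0.047,0,0,0,-1],[0.004,0.003,0.047,0,0,0,-1],[0.004,0.003,0.047,0,0,0,-1]]'
python3 -m pendant '[[0,0,0.005,0,0,0,-1],[0,0,0.005,0,0,0,-1]]'
python3 -m pendant '[[0,0,0.005,0,0,0,-1],[0,0,0.005,0,0,0,-1]]'
python3 -c "from h import *;st()"
```

```text
t: 28.65
tcp_pos: [0.4942, -0.0017, 0.1595]
tool_rot: [1.996, -2.426, 0.0]
wrist_force: [0.7, -0.4, -1.8]
gripper_width: 0.0487
finger_force: 64.2
t: 28.85
tcp_pos: [0.4942, -0.0017, 0.1587]
tool_rot: [1.996, -2.426, -0.0]
wrist_force: [-1.3, 0.0, -2.0]
gripper_width: 0.0488
finger_force: 64.2
t: 29.05
tcp_pos: [0.4944, -0.0017, 0.1584]
tool_rot: [-1.996, 2.425, -0.001]
wrist_force: [-1.3, 0.5, 1.5]
gripper_width: 0.0491
finger_force: 64.4
t 29.05 tcp [ 0.4944 -0.0017  0.1584] XY [0.4854 0.0935] tool y deg 168.91 zdir [ 0.001 -0.    -1.   ] F [-1.3  0.5  1.5] w 0.0491 q [ 0.31  0.18 -0.18  0.   -1.21 -0.51]
```

Contact at 1.5 N. I'll settle it slightly, release, retreat and check.

```bash
python3 -m pendant '[[0,0,0.002,0,0,0,-1],[0,0,0.002,0,0,0,0.3],[0,0,0.002,0,0,0,0.5],[0,0,0.002,0,0,0,0.8],[0,0,0.002,0,0,0,1],[0,0,0.002,0,0,0,1]]'
python3 -m pendant '[[0,0,-0.3,0,0,0,1],[0,0,-0.6,0,0,0,1],[0,0,-0.8,0,0,0,1],[0,0,-0.8,0,0,0,1],[0,0,-0.8,0,0,0,1],[0,0,-0.8,0,0,0,1]]'
python3 - <<'E'
from h import *
p=st();f,w,_=cloud("wrist");c=(.4947,-.0027);near(w,c,.11,.068,"lid",.004);near(w,c,.09,.148,"orange",.004);near(w,c,.09,.182,"yellow",.004)
f,w,_=cloud("scene");save(f,"s2.png")
for z in(.090,.13,.165):
    q=w.reshape(-1,3);q=q[(abs(q[:,2]-z)<.014)&(np.hypot(q[:,0]-c[0],q[:,1]-c[1])<.09)];print(z,"y range",np.percentile(q[:,:2]@Y,[.5,99.5]),"xmax",np.percentile(q[:,:2]@X,99))
E
```

```text
t: 29.65
tcp_pos: [0.4942, -0.0017, 0.1575]
tool_rot: [1.996, -2.426, -0.0]
wrist_force: [0.7, 1.5, 0.1]
gripper_width: 0.0853
finger_force: 0.0
t: 30.25
tcp_pos: [0.4936, -0.0016, 0.2764]
tool_rot: [1.995, -2.424, -0.002]
wrist_force: [0.8, 0.1, -0.1]
gripper_width: 0.0851
finger_force: 0.0
t 30.25 tcp [ 0.4936 -0.0016  0.2764] XY [0.4847 0.0934] tool y deg 168.9 zdir [-0.002 -0.    -1.   ] F [ 0.8  0.1 -0.1] w 0.0851 q [ 0.31  0.13  0.07 -0.   -1.51 -0.51]
lid 8858 [ 0.4913 -0.001 ] XY [0.4823 0.0936] [159.8 124.3] long deg 78.8 z 68.8
orange 1077 [ 0.4927 -0.0036] XY [0.4842 0.0913] [102.   58.2] long deg 78.6 z 148.4
yellow 8660 [ 0.4935 -0.0033] XY [0.4849 0.0918] [87.5 50.3] long deg 78.8 z 182.7
0.09 y range [0.03133371 0.14986902] xmax 0.5234838039250889
0.13 y range [0.03881044 0.1407522 ] xmax 0.5186618996610013
0.165 y range [0.04665624 0.13437932] xmax 0.5150896594174422
```

View pics/s2.png

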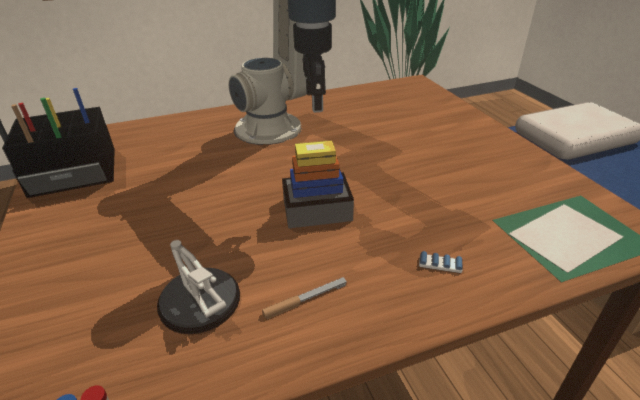

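The lid is shut and the column stands square at about (317,172). The turntable (200,295), file (305,298) and brush rest (440,263) haven't moved, and the gripper is clear above. Handing in.

```bash
python3 -c "from cell import robot;print(robot.hand_in())"
```

```text
the job is handed in; nothing more can be done
None
```

The lid is fully shut and the blue, orange and yellow cases are stacked on it in that order, centred to about 2 mm and square by my last measurements; the turntable, file and brush rest were left alone, and I handed the job in at about 30 s, though it returned no verdict.

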